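# Fit the turntable collar on the spindle's flat and hold it there

## Robot

A 7-joint arm with a two-finger parallel gripper is mounted at the origin on the work surface. World frame = base frame: x ahead of the robot, y to its left, z up, the work surface at z = 0. Lengths are in m, angles in rad, forces in N, time in s.
With the tool pointing down it reaches from about 0.35 to 0.9 m from the base axis. Payload 19.9 kg.
Tool frame: the origin (TCP) lies at the very end of the fingers, on their centre line; the grasp point (between the pads) lies 19 mm behind it (arm.grasp_offset is the distance from the TCP to the grasp point, in m); x points along the fingers, z is the direction in which the jaws open and shut, and the axes are right-handed (so a half turn about x gives the same grasp; the last joint's range is limited). The gripper opens to 94 mm and grips with 3 to 60 N. Pads are 16 mm wide; open, the fingers measure 119 mm over their backs; the gripper's body (75 mm by 177 mm) begins 78 mm behind the grasp point.
Start: joints at [1.183, 0.417, -0.01, 1.614, 0.005, 1.111, -0.053], TCP at [0.212, -0.588, 0.205] pointing down, gripper open.
Joint ranges: [-2.81, 2.81], [-0.39, 2.02], [-1.27, 1.25], [0.06, 2.57], [-1.19, 4.33], [0.19, 2], [-2.82, 2.82]. Speed limits (rad/s): [1.89, 1.89, 2.39, 2.39, 3.01, 3.01, 3.01].

## Interface

Orientations are given as a unit quaternion [w, x, y, z].
In Python, from cell import arm gives the robot as it stands. The module is installed in compiled form; this text tells all that it offers.
- The arm moves only by the tool carry_out, never from a script. Its argument "commands" is a list of rows, each a list of 7 numbers: the shift along the tool's x, y, z in cm, then the turn, a rotation vector about the tool's x, y, z in rad, then the closure, from 0 (fully open) to 1 (shut). In form: [[dx, dy, dz, rx, ry, rz, fingers], ...]. A call has 1 to 20 rows; each row is the pose to reach, as a shift and turn from the pose commanded when the call began, along the tool's axes at that moment; what a row does not reach only later rows make up. A row lasts 1/10 s, in which the tool goes at most 50 mm and 8.59 degrees, less where a joint would pass 70% of its speed; a pose out of reach is approached as far as the arm can. A call with a gripper value outside its range is refused whole. The fingers move at their own pace and stop on an object; "squeeze" is the grip in N (left out, the last holds). Time passes only in rows, so rows that repeat a pose let the fingers close. It gives the time, the measured TCP pose, the force and the opening at its end, in the units of the state.
- arm.get_obs(): the state, without advancing time (a new reading comes with each control period).
- arm.get_image(name): name is "side" or "top"; returns a dict with "img" (480x640x3 uint8, red, green, blue), "fov_y" (degrees; the focal length in pixels is half the picture's height over the tangent of half this angle, whatever the lens; pixels are square), "cx", "cy" (the principal point, pixels), "origin" and "rotation" of the camera in the world. Camera axes: x right, y up, looking along -z (the intrinsics and any distortion apply to the point x, -y, -z); pixel columns grow to the right and rows downward; lengths in m; the calibration is good to about 2 mm. A picture is of the moment at which its call begins. There is no depth.
- arm.finish_job(): hands the job in, once; it reports no verdict.
The state is a dict: "clock": time; "joint_pos": joint angles; "qd": joint speeds; "effort": joint torques, N m; "ee_pos": TCP position; "tcp_rot": TCP orientation; "contact_force": force on the tool from outside, world axes, zero at the start; "wrist_torque": the same for the moment, N m; "grip_width": finger opening in m.
Only numpy, scipy, OpenCV 4.12 (cv2) and the standard library are available. Lean on these libraries where they do the work, as an engineer would, in place of code of your own. Each camera call takes 0.05 s, during which the arm holds its last target. There are 200 camera calls.

## Task

The painter's turntable has its head off. First turn its bare spindle with the fingers until the flat on it faces straight to the front of the base, where the toe is; then pick up the collar with the thumbscrew and slide it over the spindle, thumbscrew on the flat, all the way down onto the shoulder. Finish holding it there: do not let go, but keep gripping the collar and pressing it down firmly (about 10 N), thumbscrew to the front; leave the other things where they are.

Things in the scene. Friction and masses are not known exactly. Their poses are not given: they have to be found in the camera images.
- stand: Grey base of a turntable, fixed. Round foot 130 mm across, 14 mm high at the rim, sloping up to 34 mm at a 48 mm wide column. On it turn a dark shoulder 36 mm across, top 70 mm above the table, and the steel spindle, 26 mm across, from 70 to 114 mm (tip chamfered). Origin: on the axis at table height; z up. Front: -x, where a stub toe 22 mm wide, 14 mm high reaches 91 mm from the axis.
- spindle (a joint): Spindle angle about its upright axis, growing counterclockwise from above; friction 0.06 N m, stays where left, turns over a full turn. D-shaped: one flat down its whole length, 19.7 mm wide, 8.5 mm from the axis (21.5 mm from flat to opposite side, 26 mm across the round). At 0 and at 6.283 the flat faces the front (-x of the stand, over the toe).
- spindle_flat (a point): point on the middle of the spindle's flat, 100 mm above the table, 8.5 mm from the axis; its -x axis points straight out of the flat
- stand_seat (a point): centre of the shoulder's top face, on the spindle's axis, 70 mm above the table: where the collar's underside sits
- stand_toe (a point): tip of the stub toe on the front of the base, 91 mm from the axis, 14 mm above the table
- collar: Loose aluminium collar lying flat: ring 50 mm outside, 28 mm high, 0.2 kg, one thumbscrew out of its side. D-shaped bore, 28.5 mm across, flat 9.75 mm from the centre on the thumbscrew's side, ends chamfered: goes over the spindle only with the thumbscrew over the spindle's flat (within 0.1 rad), 1.25 mm play. Origin: centre of the underside; z up; thumbscrew and bore flat on -x.
- collar_screw (a point): outer end of the thumbscrew's dark round head (18 mm across, 10 mm long), 42 mm from the collar's centre on its -x side, 14 mm above its underside
- spacer: bystander: plain aluminium spacer ring without a screw, 50 mm outside, 29 mm round bore, 20 mm high; origin at the centre of its underside
- jar: bystander: small paint jar, 50 mm across, 60 mm high; origin at the centre of its underside
- knife: bystander: paint scraper with a wooden handle lying flat, 200 mm long; origin near its middle
- tape: bystander: roll of paper tape lying flat, 90 mm across, 24 mm high; origin at the centre of its underside
- paintbrush: bystander: wide flat paintbrush lying flat, 200 mm long; origin near its middle
- eraser: bystander: white eraser, 55 x 25 x 14 mm; origin at the centre of its underside
Things that resemble listed ones, but are neither listed nor needed, are in the scene too. Several things have the shape of the stand; the one meant has the colours described above.

How it is judged:
On the way, in this order (a step that is already met when the one before it is completed fails the run):
1. the bare spindle has been turned so that its flat faces the front of the base (within 0.2 rad), the collar not yet lifted (x of spindle_flat in the frame of stand below 0 m and y of spindle_flat in the frame of stand between -0.0017 and 0.0017 m and height (world z) of collar below 0.02 m), for 0.3 s.
2. the collar has been picked up by the fingers (height (world z) of collar above 0.05 m and contact force between the fingers and collar above 1 N), for 0.2 s.
At the end, for the whole second after the job is handed in: Collar on the spindle: within 3 mm of the shoulder and of the axis, level (0.08 rad); the spindle's flat (0.2 rad) and the thumbscrew (0.25 rad) facing the front; at rest, gripped by the fingers (over 3 N) and pressed on the stand with over 5 N. Bystanders within 30 mm of their starts (horizontal distance between collar and stand_seat below 0.003 m and z of collar in the frame of stand_seat below 0.003 m and angle between collar's own z axis and vertical below 0.08 rad and x of collar_screw in the frame of stand below -0.03 m and y of collar_screw in the frame of stand between -0.0105 and 0.0105 m and x of spindle_flat in the frame of stand below 0 m and y of spindle_flat in the frame of stand between -0.0017 and 0.0017 m and contact force between the fingers and collar above 3 N and contact force between collar and stand above 5 N and linear speed of collar below 0.02 m/s); the arm keeps its last pose, push and grip.
It fails at once if another thing on the table is pushed away (more than 30 mm) (distance of any of spacer, jar, knife, tape, paintbrush, eraser from where it was at the start of the episode above 0.03 m).
It also fails if it takes over 72 s, if anything falls off the work surface, if the arm or the gripper's body presses on something with over 40 N, if the wrist force passes 120 N, or if a joint passes its speed limit or range.

## Working session

There is one attempt and no reset: what is moved stays moved. The work goes in short steps, Python scripts to look and compute and a tool call to move; the robot and the scene stay as the last step left them, time stands still between calls to the robot, and variables do not carry over. Pictures are saved under pics/ and viewed, about 8 in all and at most 12, crops included, and the job is handed in when it is done.

Besides the shell and the picture viewer there is one more tool, called after "Emit:" in YAML: its name, and indented under it one key for each argument. carry_out: Moves the arm, as the interface text tells. Its arguments: {"type":"object","properties":{"commands":{"type":"array","items":{"type":"array","items":{"type":"number"}}},"squeeze":{"type":"number"}},"required":["commands"]}

```bash
mkdir -p pics; cat > h.py <<'E'
import numpy as np, cv2
from cell import arm
def snap(name,fn=None):
    d=arm.get_image(name)
    if fn: cv2.imwrite(fn,d["img"][:,:,::-1])
    return d
def ray(d,u,v):
    f=240/np.tan(np.radians(d["fov_y"])/2)
    p=np.array([(u-d["cx"])/f,(v-d["cy"])/f])
    k=d.get("distortion",None)
    r=np.array(d["rotation"])@np.array([p[0],-p[1],-1.])
    return np.array(d["origin"]),r
def onz(d,u,v,z):
    o,r=ray(d,u,v); return o+r*(z-o[2])/r[2]
def proj(d,P):
    f=240/np.tan(np.radians(d["fov_y"])/2)
    c=np.array(d["rotation"]).T@(np.array(P)-np.array(d["origin"]))
    return d["cx"]+f*c[0]/-c[2], d["cy"]-f*c[1]/-c[2]
E
python3 - <<'E'
from h import *
for n in("top","side"):
    d=snap(n,f"pics/{n}0.png"); print({k:v for k,v in d.items() if k!="img"})
print(arm.get_obs())
E
```

```text
{'fov_y': 43.259701003140535, 'cx': 325.3420081228547, 'cy': 243.51070975514477, 'origin': array([3.95234818e-01, 8.53356103e-04, 1.76040505e+00]), 'rotation': array([-0.70238443, -0.02600718,  0.02799766,  0.71077132])}
{'fov_y': 44.58080346379314, 'cx': 316.0714065591876, 'cy': 229.4308449571554, 'origin': array([0.03345014, 1.18131806, 0.77115075]), 'rotation': array([-0.17424999, -0.09345552,  0.50606873,  0.83952215])}
{'clock': 0.1, 'joint_pos': array([ 1.18349762,  0.41790342, -0.01028224,  1.61410814,  0.00473985,
        1.11070223, -0.05297517]), 'qd': array([-9.35550447e-05, -2.55522227e-03, -2.12898842e-04, -1.04230880e-03,
       -8.92980508e-04, -1.33810416e-04, -1.67500440e-04]), 'effort': array([ 1.17136704e-03, -8.52584481e+01,  6.40412271e-01, -4.26694643e+01,
       -4.88260074e-02,  1.63775298e-02,  3.98347868e-05]), 'ee_pos': array([ 0.21169435, -0.58769678,  0.20489719]), 'tcp_rot': array([ 0.57822875,  0.40670068,  0.57891319, -0.40633187]), 'contact_force': array([ 0.87180201,  0.73272997, -0.03525045]), 'wrist_torque': array([-0.01293522, -0.03063743, -0.01047129]), 'grip_width': 0.09393314159225688}
```

View pics/top0.png

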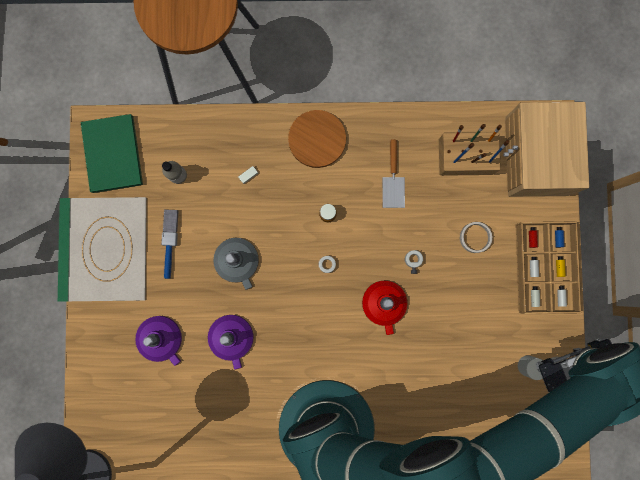

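View pics/side0.png

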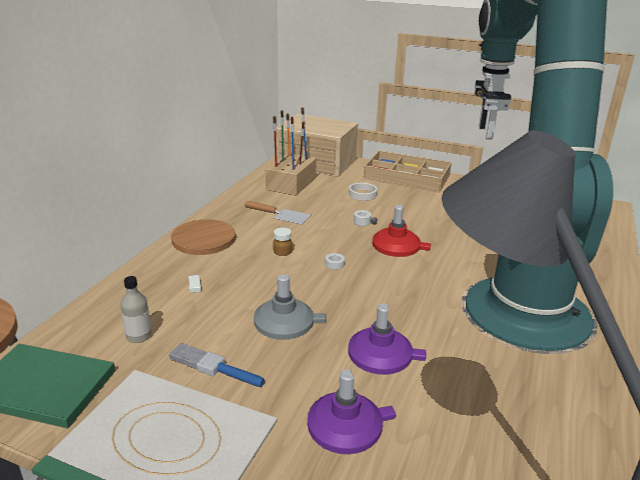

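Candidates: for the stand, grey (236,260), red (385,303) and purple (159,339) and (231,338), so I take grey. For the collar, the ring with a thumbscrew at (415,259) or the plain spacer at (328,264), so I take (415,259). I'll check both in one crop.

```bash
cat >> h.py <<'E'
from scipy.spatial.transform import Rotation as R
def snap(name,fn=None):
    d=arm.get_image(name); q=d["rotation"]
    d["rotation"]=R.from_quat(np.r_[q[1:],q[0]]).as_matrix()
    if fn: cv2.imwrite(fn,d["img"][:,:,::-1])
    return d
def crop(d,c,h,s):
    u,v=map(int,c); return cv2.resize(d["img"][v-h:v+h,u-h:u+h,::-1],(s,s),interpolation=cv2.INTER_CUBIC)
E
python3 - <<'E'
from h import *
t=snap("top");s=snap("side")
print("fwd",-t["rotation"][:,2],-s["rotation"][:,2])
im=np.vstack([np.hstack([crop(t,(236,260),35,300),crop(t,(415,262),20,300)]),np.hstack([crop(s,(285,305),50,300),crop(s,(364,218),20,300)])])
cv2.imwrite("pics/c1.png",im)
print("base",proj(t,[0,0,0]),"tcp",proj(t,arm.get_obs()["ee_pos"]),proj(s,arm.get_obs()["ee_pos"]))
for n,u,v,z in [("axis tip",232.5,258,.114),("stand toe",250,286,.014),("collar",415,259,.028),("screw",415,270,.014),("spacer",328,264,.02)]: print(n,onz(t,u,v,z))
print("side tip",onz(s,284,276,.114),"collar",onz(s,362,213,.028))
E
```

```text
fwd [ 0.07630056 -0.00326579 -0.99707952] [ 0.33328089 -0.81714258 -0.47032101]
base (np.float64(325.8422010391354), np.float64(428.9062189274807)) tcp (np.float64(556.2822110162892), np.float64(359.4495402261459)) (np.float64(484.49809513815296), np.float64(133.12412105791122))
axis tip [0.48464599 0.24865156 0.114     ]
stand toe [0.4088156  0.21338718 0.014     ]
collar [ 0.48025852 -0.26123767  0.028     ]
screw [ 0.44918402 -0.26261643  0.014     ]
spacer [ 0.46922161 -0.01178541  0.02      ]
side tip [0.4800269  0.25672972 0.114     ] collar [ 0.4795117  -0.25717135  0.028     ]
```

View pics/c1.png

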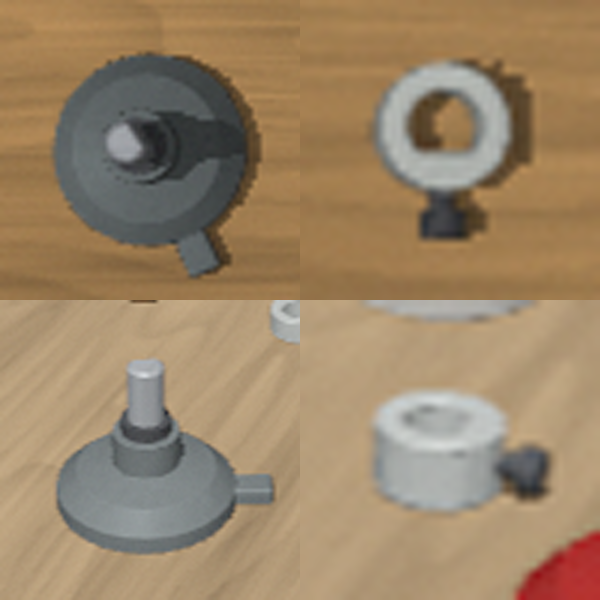

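Crop: the grey stand has a dark shoulder and its toe points down-right. The collar's screw points to -x (image down). The choice holds. Next I measure the stand precisely and zoom on the spindle tip.

```bash
python3 - <<'E'
from h import *
t=snap("top");s=snap("side")
# foot mask: grey-ish (low saturation), near stand
hsv=cv2.cvtColor(t["img"],cv2.COLOR_RGB2HSV)
roi=np.zeros((480,640),np.uint8); roi[225:300,200:275]=255
m=(((hsv[...,0]>70)&(hsv[...,0]<140)|(hsv[...,1]<50)).astype(np.uint8)*255)&roi
m=cv2.morphologyEx(m,cv2.MORPH_CLOSE,np.ones((3,3)))
cs,_=cv2.findContours(m,cv2.RETR_EXTERNAL,cv2.CHAIN_APPROX_NONE); c=max(cs,key=cv2.contourArea)[:,0]
P=np.array([onz(t,u,v,.014)[:2] for u,v in c])
from scipy.optimize import least_squares
f=lambda p:np.hypot(*(P-p[:2]).T)-.065
p=least_squares(f,[*P.mean(0)],loss="soft_l1",f_scale=.002).x
r=np.hypot(*(P-p).T); toe=P[r>.075]; print("foot centre",p,"med r",np.median(r),"toe max",r.max(),"n",len(toe))
tv=toe.mean(0)-p; print("front yaw dir deg",np.degrees(np.arctan2(tv[1],tv[0])), "stand yaw",np.degrees(np.arctan2(-tv[1],-tv[0])))
for z in(.07,.114): print(z,proj(t,[*p,z]),proj(s,[*p,z]))
# collar
m=((hsv[...,1]<45)&(hsv[...,2]>120)).astype(np.uint8)*255
for nm,x0,x1,y0,y1,z,rr in(("collar",400,430,245,285,.028,.025),("spacer",315,342,250,278,.02,.025)):
    q=np.zeros_like(m);q[y0:y1,x0:x1]=m[y0:y1,x0:x1]
    c=max(cv2.findContours(q,cv2.RETR_EXTERNAL,cv2.CHAIN_APPROX_NONE)[0],key=cv2.contourArea)
    (u,v),rad=cv2.minEnclosingCircle(c); print(nm,u,v,rad,onz(t,u,v,z))
dk=np.zeros_like(m); dk[262:285,405:428]=(hsv[262:285,405:428,2]<75)*255
M=cv2.moments(dk,True); print("screw dark",M["m10"]/M["m00"],M["m01"]/M["m00"],onz(t,M["m10"]/M["m00"],M["m01"]/M["m00"],.014),M["m00"])
a,b=proj(t,[*p,.112]),proj(s,[*p,.095])
print(proj(t,[*p,.114]))
im=np.hstack([crop(t,a,12,400),crop(s,b,22,400)])
im=np.clip(im.astype(float)*1.2,0,255).astype(np.uint8);cv2.imwrite("pics/c2.png",im)
E
```

```text
foot centre [0.48395327 0.2542406 ] med r 0.06362697307895258 toe max 0.08860440557111031 n 14
front yaw dir deg -155.12743186143814 stand yaw 24.87256813856188
0.07 (np.float64(232.8702047472025), np.float64(259.0972860576463)) (np.float64(282.9616651992834), np.float64(292.59113331271703))
0.114 (np.float64(230.44596430305705), np.float64(258.27846413613236)) (np.float64(282.8103082559342), np.float64(274.9865641776974))
collar 413.5 258.3571472167969 8.820878982543945 [ 0.48215344 -0.25697994  0.028     ]
spacer 326.6831970214844 264.0572509765625 8.383827209472656 [ 0.4691018  -0.00799584  0.02      ]
screw dark 414.06451612903226 270.7741935483871 [ 0.44698401 -0.25986491  0.014     ] 31.0
(np.float64(230.44596430305705), np.float64(258.27846413613236))
```

View pics/c2.png

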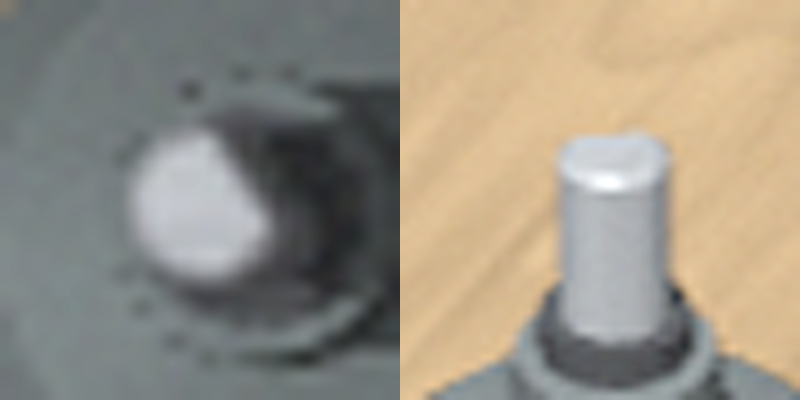

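Top crop: the tip's flat edge runs (210,135)–(268,225) and its normal points up-right, about -57° in world. The foot fit has r 63.6 mm (65 expected) and toe 88.6 mm (91 expected). Front is at -155°, so the spindle must turn about -98°, with the jaw going from 123° to 25°. Now I compute the first move.

```bash
cat >> h.py <<'E'
def down(yaw):  # tool x down, tool z at world yaw (deg)
    a=np.radians(yaw); x=np.array([0,0,-1.]); z=np.array([np.cos(a),np.sin(a),0]); return np.c_[x,np.cross(z,x),z]
def go(pos,yaw):
    o=arm.get_obs(); q=o["tcp_rot"]; T=R.from_quat(np.r_[q[1:],q[0]]).as_matrix()
    print("cm",np.round(T.T@(np.array(pos)-o["ee_pos"])*100,2),"rot",np.round(R.from_matrix(T.T@down(yaw)).as_rotvec(),3),
      "now",np.round(o["ee_pos"],4),"yaw",np.round(np.degrees(np.arctan2(T[1,2],T[0,2])),2),"tilt",np.round(T[:2,0],3),"F",np.round(o["contact_force"],1),"w",round(o["grip_width"],4),"t",o["clock"],"j7",o["joint_pos"][6].round(2))
E
python3 -c "
from h import *
go([.484,.254,.2],27)"
```

```text
cm [  0.55  54.14 -69.98] rot [-1.696 -0.    -0.   ] now [ 0.2118 -0.5879  0.2052] yaw -70.19 tilt [-0.  0.] F [-0.1 -0.2  0.6] w 0.094 t 0.3 j7 -0.05
```

Emit:
carry_out:
  commands:
    - [0.5,27,-35,-0.85,0,0,0]
    - [0.5,27,-35,-0.85,0,0,0]
    - [0.5,27,-35,-0.85,0,0,0]
    - [0.5,27,-35,-0.85,0,0,0]
    - [0.5,27,-35,-0.85,0,0,0]
    - [0.5,40,-52,-1.2,0,0,0]
    - [0.5,54.1,-70,-1.7,0,0,0]
    - [0.5,54.1,-70,-1.7,0,0,0]
    - [0.5,54.1,-70,-1.7,0,0,0]
    - [0.5,54.1,-70,-1.7,0,0,0]
    - [0.5,54.1,-70,-1.7,0,0,0]
    - [0.5,54.1,-70,-1.7,0,0,0]
    - [0.5,54.1,-70,-1.7,0,0,0]
    - [0.5,54.1,-70,-1.7,0,0,0]
    - [0.5,54.1,-70,-1.7,0,0,0]
    - [0.5,54.1,-70,-1.7,0,0,0]
    - [0.5,54.1,-70,-1.7,0,0,0]
    - [0.5,54.1,-70,-1.7,0,0,0]
    - [0.5,54.1,-70,-1.7,0,0,0]
    - [0.5,54.1,-70,-1.7,0,0,0]

```text
clock: 2.3
ee_pos: [0.4832, 0.2544, 0.2001]
tcp_rot: [0.687, -0.167, 0.687, 0.167]
contact_force: [-0.4, -0.9, 0.5]
grip_width: 0.0937
```

```bash
python3 -c "
from h import *
go([.484,.254,.16],123)"
```

```text
cm [ 4.01 -0.08  0.05] rot [-1.67e+00 -0.00e+00 -1.00e-03] now [0.4832 0.2544 0.2001] yaw 27.3 tilt [-0.001  0.   ] F [-0.4 -0.9  0.5] w 0.0937 t 2.3 j7 -0.34
```

Emit:
carry_out:
  commands:
    - [4,-0.1,0,-1.67,0,0,0]
    - [4,-0.1,0,-1.67,0,0,0]
    - [4,-0.1,0,-1.67,0,0,0]
    - [4,-0.1,0,-1.67,0,0,0]
    - [4,-0.1,0,-1.67,0,0,0]
    - [4,-0.1,0,-1.67,0,0,0]
    - [4,-0.1,0,-1.67,0,0,0]
    - [4,-0.1,0,-1.67,0,0,0]
    - [4,-0.1,0,-1.67,0,0,0]
    - [4,-0.1,0,-1.67,0,0,0]
    - [4,-0.1,0,-1.67,0,0,0]
    - [4,-0.1,0,-1.67,0,0,0]
    - [4,-0.1,0,-1.67,0,0,0]
    - [4,-0.1,0,-1.67,0,0,0]

```text
clock: 3.7
ee_pos: [0.4841, 0.2525, 0.1605]
tcp_rot: [-0.339, 0.621, -0.339, -0.62]
contact_force: [-0.8, -0.9, -1.3]
grip_width: 0.0938
```

```bash
python3 -c "
from h import *
go([.484,.254,.083],123)
s=snap('side');cv2.imwrite('pics/s2.png',cv2.resize(s['img'][180:360,200:400,::-1],(800,720))[:600])"
```

```text
cm [ 7.75 -0.07  0.14] rot [-0.006 -0.001 -0.   ] now [0.4841 0.2525 0.1605] yaw 122.66 tilt [ 0. -0.] F [-0.8 -0.9 -1.3] w 0.0938 t 3.7 j7 1.09
```

View pics/s2.png

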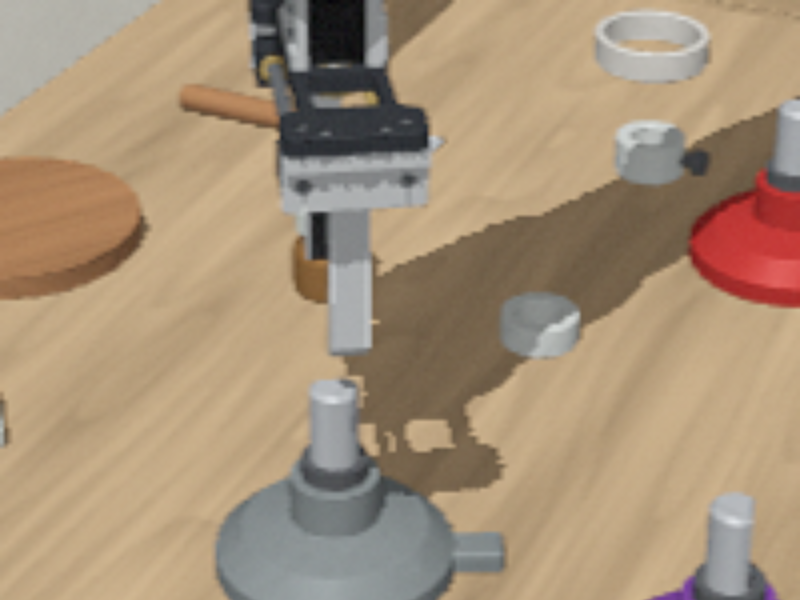

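The fingers straddle the spindle (tip near (335,390) in the crop) and the way down is clear.

Emit:
carry_out:
  commands:
    - [4,-0.1,0.15,0,0,0,0]
    - [7.7,-0.1,0.15,0,0,0,0]
    - [7.7,-0.1,0.15,0,0,0,0]
    - [7.7,-0.1,0.15,0,0,0,0.6]
    - [7.7,-0.1,0.15,0,0,0,1]
    - [7.7,-0.1,0.15,0,0,0,1]
    - [7.7,-0.1,0.15,0,0,0,1]
    - [7.7,-0.1,0.15,0,0,0,1]
    - [7.7,-0.1,0.15,0,0,0,1]
    - [7.7,-0.1,0.15,0,0,0,1]
    - [7.7,-0.1,0.15,0,0,0,1]
    - [7.7,-0.1,0.15,0,0,0,1]
  squeeze: 15

```text
clock: 4.95
ee_pos: [0.4832, 0.2562, 0.0835]
tcp_rot: [0.338, -0.621, 0.337, 0.622]
contact_force: [-11.2, 19.7, -7.4]
grip_width: 0.0256
```

```bash
python3 -c "
from h import *
go([.484,.254,.083],25)"
```

```text
cm [ 0.05  0.05 -0.23] rot [ 1.709  0.002 -0.002] now [0.4832 0.2562 0.0835] yaw 122.94 tilt [-0.001  0.002] F [-11.2  19.7  -7.4] w 0.0256 t 4.95 j7 1.02
```

Emit:
carry_out:
  commands:
    - [0,0,0,0,0,0,1]
    - [0,0,0.15,0,0,0,1]
    - [0,0,0.25,0,0,0,1]
    - [0,0,0.25,0,0,0,1]
    - [0,0,0.25,0,0,0,1]
    - [0,0,0.25,0,0,0,1]
  squeeze: 25

```text
clock: 5.55
ee_pos: [0.4819, 0.2581, 0.0835]
tcp_rot: [0.338, -0.621, 0.337, 0.622]
contact_force: [-3.0, 7.6, -1.4]
grip_width: 0.0211
```

Width 21.1 mm means the flat is seated on a jaw. That puts the axis at about (0.483,0.256). Now I turn about that axis.

Emit:
carry_out:
  commands:
    - [0,-0.03,0,0.14,0,0,1]
    - [0,-0.06,-0.01,0.28,0,0,1]
    - [0,-0.09,-0.02,0.42,0,0,1]
    - [0,-0.12,-0.03,0.56,0,0,1]
    - [0,-0.145,-0.05,0.7,0,0,1]
    - [0,-0.17,-0.075,0.84,0,0,1]
    - [0,-0.19,-0.1,0.98,0,0,1]
    - [0,-0.2,-0.13,1.12,0,0,1]
    - [0,-0.215,-0.155,1.26,0,0,1]
    - [0,-0.22,-0.19,1.4,0,0,1]
    - [0,-0.225,-0.22,1.54,0,0,1]
    - [0,-0.225,-0.255,1.715,0,0,1]
    - [0,-0.225,-0.255,1.715,0,0,1]
    - [0,-0.225,-0.255,1.715,0,0,1]
    - [0,-0.225,-0.255,1.715,0,0,1]

```text
clock: 7.05
ee_pos: [0.4854, 0.2579, 0.0835]
tcp_rot: [0.691, -0.15, 0.691, 0.152]
contact_force: [-1.1, 11.2, -6.2]
grip_width: 0.0212
```

```bash
python3 -c "
from h import *
go([.484,.254,.083],24.5)"
```

```text
cm [ 0.05 -0.3  -0.29] rot [ 0.004  0.001 -0.002] now [0.4854 0.2579 0.0835] yaw 24.72 tilt [-0.     0.003] F [-1.1 11.2 -6.2] w 0.0212 t 7.05 j7 -0.47
```

Emit:
carry_out:
  commands:
    - [0,0,0,0,0,0,0.7]
    - [0,0,0,0,0,0,0.5]
    - [0,0,0,0,0,0,0.2]
    - [0,0,0,0,0,0,0]
    - [0,0,0,0,0,0,0]
    - [-5,0,0,0,0,0,0]
    - [-10,0,0,0,0,0,0]
    - [-14,-4,-4,0,0,0,0]
    - [-14,0,-9,0,0,0,0]
    - [-14,0,-14,0,0,0,0]
    - [-14,0,-14,0,0,0,0]

```text
clock: 8.15
ee_pos: [0.3556, 0.1966, 0.2234]
tcp_rot: [0.691, -0.152, 0.691, 0.15]
contact_force: [0.2, 0.1, -0.5]
grip_width: 0.094
```

```bash
python3 -c "
from h import *
go([.482,-.257,.12],-85)
t=snap('top');s=snap('side')
p=[.4834,.2563];print(proj(t,[*p,.114]),proj(s,[*p,.095]))
cv2.imwrite('pics/c3.png',np.hstack([crop(t,proj(t,[*p,.114]),12,400),crop(s,proj(s,[*p,.095]),22,400)]))"
```

```text
cm [ 10.46 -46.47  -7.45] rot [1.914 0.002 0.002] now [0.3556 0.1966 0.2234] yaw 24.68 tilt [ 0.001 -0.002] F [ 0.2  0.1 -0.5] w 0.094 t 8.15 j7 -0.17
(np.float64(229.6890579512147), np.float64(258.490438396998)) (np.float64(282.68820060029384), np.float64(283.21580738997847))
```

View pics/c3.png

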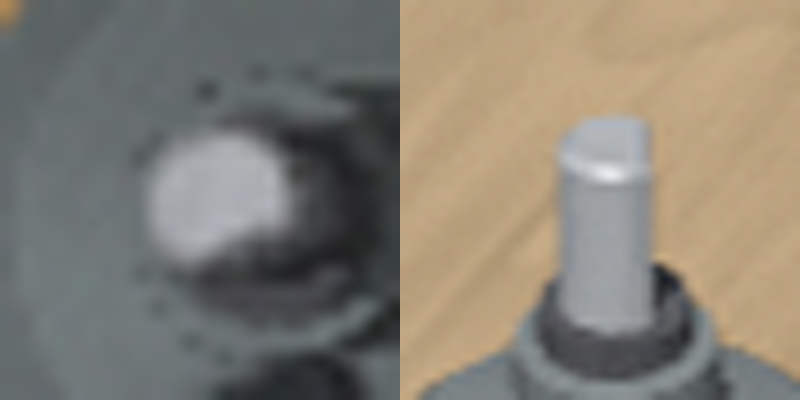

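The flat now faces lower-right toward the toe: its edge (185,265)–(285,215) gives a normal of about -153°, and front is -155°. Now the collar.

Emit:
carry_out:
  commands:
    - [0,-23,-3.7,0.95,0,0,0]
    - [0,-23,-3.7,0.95,0,0,0]
    - [0,-23,-3.7,0.95,0,0,0]
    - [0,-23,-3.7,0.95,0,0,0]
    - [0,-23,-3.7,0.95,0,0,0]
    - [3,-46.5,-7.5,1.94,0,0,0]
    - [6,-46.5,-7.5,1.94,0,0,0]
    - [10.4,-46.5,-7.5,1.94,0,0,0]
    - [10.4,-46.5,-7.5,1.94,0,0,0]
    - [10.4,-46.5,-7.5,1.94,0,0,0]
    - [10.4,-46.5,-7.5,1.94,0,0,0]
    - [10.4,-46.5,-7.5,1.94,0,0,0]
    - [10.4,-46.5,-7.5,1.94,0,0,0]
    - [10.4,-46.5,-7.5,1.94,0,0,0]
    - [10.4,-46.5,-7.5,1.94,0,0,0]
    - [10.4,-46.5,-7.5,1.94,0,0,0]

```text
clock: 9.85
ee_pos: [0.4845, -0.2563, 0.1193]
tcp_rot: [0.516, 0.484, 0.516, -0.484]
contact_force: [-0.8, -0.9, 0.3]
grip_width: 0.094
```

```bash
python3 -c "
from h import *
go([.482,-.258,.006],-86.4)"
```

```text
cm [11.33 -0.26  0.16] rot [ 0.002 -0.     0.   ] now [ 0.4845 -0.2563  0.1193] yaw -86.31 tilt [-0. -0.] F [-0.8 -0.9  0.3] w 0.094 t 9.85 j7 -1.17
```

Emit:
carry_out:
  commands:
    - [5,-0.3,0.15,0,0,0,0]
    - [10,-0.3,0.15,0,0,0,0]
    - [11.3,-0.3,0.15,0,0,0,0]
    - [11.3,-0.3,0.15,0,0,0,0.2]
    - [11.3,-0.3,0.15,0,0,0,0.4]
    - [11.3,-0.3,0.15,0,0,0,0.6]
    - [11.3,-0.3,0.15,0,0,0,0.8]
    - [11.3,-0.3,0.15,0,0,0,1]
    - [11.3,-0.3,0.15,0,0,0,1]
    - [11.3,-0.3,0.15,0,0,0,1]
    - [11.3,-0.3,0.15,0,0,0,1]
    - [11.3,-0.3,0.15,0,0,0,1]
  squeeze: 25

```text
clock: 11.05
ee_pos: [0.4817, -0.2581, 0.007]
tcp_rot: [0.515, 0.485, 0.515, -0.485]
contact_force: [-0.9, 0.8, 8.2]
grip_width: 0.0492
```

Emit:
carry_out:
  commands:
    - [0,0,0,0,0,0,1]
    - [-3,0,0,0,0,0,1]
    - [-7,0,0,0,0,0,1]
    - [-12,0,0,0,0,0,1]
    - [-15,0,0,0,0,0,1]
    - [-15,0,0,0,0,0,1]
    - [-15,0,0,0,0,0,1]
    - [-15,0,0,0,0,0,1]

```text
clock: 11.85
ee_pos: [0.4807, -0.2576, 0.1551]
tcp_rot: [0.514, 0.484, 0.516, -0.485]
contact_force: [-0.0, -0.1, -1.2]
grip_width: 0.0491
```

```bash
python3 -c "
from h import *
go([.4834,.2563,.16],-65.3)
t=snap('top');s=snap('side')
p=arm.get_obs()['ee_pos'];print(proj(t,p),proj(s,p))
cv2.imwrite('pics/c4.png',np.hstack([crop(t,proj(t,p),30,400),crop(s,proj(s,p),30,400)]))"
```

```text
cm [ -0.44   3.39 -51.28] rot [-0.37  -0.001  0.002] now [ 0.4807 -0.2576  0.1551] yaw -86.52 tilt [-0.002  0.001] F [-0.  -0.1 -1.2] w 0.0491 t 11.85 j7 -1.15
(np.float64(420.81043713095573), np.float64(256.3749818044236)) (np.float64(364.1993416301316), np.float64(171.5826414027461))
```

View pics/c4.png

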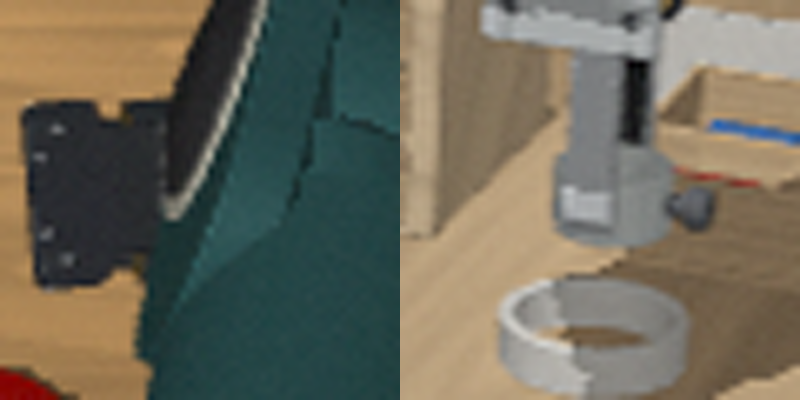

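Side crop: the collar is gripped level with the screw pointing right (about (690,207)). The side camera sees both the collar and the stand about 2 px right of predictions, which is a common bias. Now I go above the spindle.

Emit:
carry_out:
  commands:
    - [-2,1.7,-25,-0.18,0,0,1]
    - [-2,1.7,-25,-0.18,0,0,1]
    - [-2,1.7,-25,-0.18,0,0,1]
    - [-2,1.7,-25,-0.18,0,0,1]
    - [-2,1.7,-25,-0.18,0,0,1]
    - [-2,3.4,-42,-0.3,0,0,1]
    - [-2,3.4,-51.3,-0.37,0,0,1]
    - [-2,3.4,-51.3,-0.37,0,0,1]
    - [-2,3.4,-51.3,-0.37,0,0,1]
    - [-2,3.4,-51.3,-0.37,0,0,1]
    - [-2,3.4,-51.3,-0.37,0,0,1]
    - [-2,3.4,-51.3,-0.37,0,0,1]
    - [1.5,3.4,-51.3,-0.37,0,0,1]
    - [1.5,3.4,-51.3,-0.37,0,0,1]
    - [1.5,3.4,-51.3,-0.37,0,0,1]
    - [1.5,3.4,-51.3,-0.37,0,0,1]

```text
clock: 13.55
ee_pos: [0.4848, 0.2558, 0.1426]
tcp_rot: [0.595, 0.382, 0.595, -0.382]
contact_force: [0.6, 0.3, -0.7]
grip_width: 0.049
```

```bash
python3 -c "
from h import *
go([.4835,.2565,.125],-65.3)
t=snap('top');s=snap('side')
p=arm.get_obs()['ee_pos'];c=proj(s,[*p[:2],.115]);print(c)
cv2.imwrite('pics/c5.png',np.hstack([crop(t,proj(t,p),30,300),crop(s,c,25,500)[:300] if 0 else cv2.resize(crop(s,c,25,500),(300,300))]))
cv2.imwrite('pics/c5.png',crop(s,c,25,600))
cv2.imwrite('pics/c5t.png',crop(t,proj(t,p),30,300))"
```

```text
cm [ 1.76 -0.09 -0.12] rot [-0.001  0.    -0.001] now [0.4848 0.2558 0.1426] yaw -65.37 tilt [0.001 0.   ] F [ 0.6  0.3 -0.7] w 0.049 t 13.55 j7 -1.9
(np.float64(282.05106848975345), np.float64(274.9098727496577))
```

View pics/c5.png

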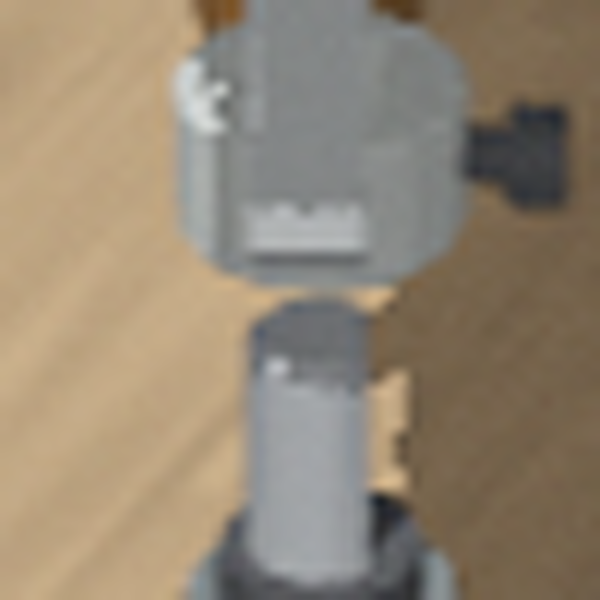

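Side crop: collar centre is at u≈323 and the spindle axis (round edge 252 plus 13 mm) at ≈326, so 0.5 mm off, in agreement with the pose estimate. I correct and lower gently.

Emit:
carry_out:
  commands:
    - [0,-0.07,-0.1,0,0,0,1]
    - [1,-0.07,-0.1,0,0,0,1]
    - [1.7,-0.07,-0.1,0,0,0,1]
    - [2,-0.07,-0.1,0,0,0,1]
    - [2.3,-0.07,-0.1,0,0,0,1]
    - [2.6,-0.07,-0.1,0,0,0,1]
    - [2.8,-0.07,-0.1,0,0,0,1]
    - [2.8,-0.07,-0.1,0,0,0,1]

```text
clock: 14.45
ee_pos: [0.4836, 0.257, 0.1134]
tcp_rot: [0.595, 0.382, 0.595, -0.381]
contact_force: [4.9, 1.1, -4.1]
grip_width: 0.0488
```

```bash
python3 -c "
from h import *
go([.4835,.2565,.077],-65.3);print(arm.get_obs()['wrist_torque'])"
```

```text
cm [ 3.64 -0.03  0.04] rot [-0.    -0.    -0.001] now [0.4836 0.257  0.1134] yaw -65.32 tilt [0.001 0.001] F [ 4.9  1.1 -4.1] w 0.0488 t 14.45 j7 -1.92
[ 0.33448437 -1.15538485  0.01018296]
```

It is entering: underside 7 mm below the tip with little force. I continue down.

Emit:
carry_out:
  commands:
    - [0,0.04,0,0,0,0,1]
    - [0.6,0.04,0,0,0,0,1]
    - [1.2,0.04,0,0,0,0,1]
    - [1.8,0.04,0,0,0,0,1]
    - [2.4,0.04,0,0,0,0,1]
    - [2.8,0.04,0,0,0,0,1]
    - [3.1,0.04,0,0,0,0,1]
    - [3.3,0.04,0,0,0,0,1]
    - [3.3,0.04,0,0,0,0,1]

```text
clock: 15.35
ee_pos: [0.4837, 0.257, 0.0801]
tcp_rot: [0.595, 0.382, 0.595, -0.382]
contact_force: [5.9, 2.4, -4.9]
grip_width: 0.0494
```

```bash
python3 -c "
from h import *
go([.4835,.2565,.077],-65.3);print(arm.get_obs()['wrist_torque'])"
```

```text
cm [ 0.31 -0.04  0.04] rot [-0. -0. -0.] now [0.4837 0.257  0.0801] yaw -65.32 tilt [0. 0.] F [ 5.9  2.4 -4.9] w 0.0494 t 15.35 j7 -1.95
[ 0.44983497 -1.62212221  0.02205539]
```

Emit:
carry_out:
  commands:
    - [0.1,0.03,0,0,0,0,1]
    - [0.2,0.03,0,0,0,0,1]
    - [0.3,0.03,0,0,0,0,1]
    - [0.35,0.03,0,0,0,0,1]
    - [0.35,0.03,0,0,0,0,1]
    - [0.35,0.03,0,0,0,0,1]
  squeeze: 45

```text
clock: 15.95
ee_pos: [0.4838, 0.2571, 0.077]
tcp_rot: [0.595, 0.382, 0.595, -0.382]
contact_force: [3.1, -0.5, 2.0]
grip_width: 0.0491
```

Emit:
carry_out:
  commands:
    - [0.05,0,0,0,0,0,1]
    - [0.1,0,0,0,0,0,1]
    - [0.1,0,0,0,0,0,1]
    - [0.1,0,0,0,0,0,1]

```text
clock: 16.35
ee_pos: [0.4839, 0.2572, 0.0768]
tcp_rot: [0.595, 0.382, 0.595, -0.382]
contact_force: [-1.8, -3.4, 20.1]
grip_width: 0.0487
```

Emit:
carry_out:
  commands:
    - [-0.04,0,0,0,0,0,1]
    - [-0.05,0,0,0,0,0,1]
    - [-0.05,0,0,0,0,0,1]
    - [-0.05,0,0,0,0,0,1]
    - [-0.05,0,0,0,0,0,1]

```text
clock: 16.85
ee_pos: [0.4838, 0.2571, 0.0769]
tcp_rot: [0.595, 0.382, 0.595, -0.382]
contact_force: [0.2, -1.4, 10.4]
grip_width: 0.0484
```

```bash
python3 -c "
from h import *
go([.4835,.2565,.077],-65.3)
t=snap('top');s=snap('side')
c=proj(s,[.4835,.2565,.07])
cv2.imwrite('pics/c6.png',np.hstack([crop(t,proj(t,[.4835,.2565,.09]),40,400),crop(s,c,35,400)]))"
```

```text
cm [-0.01 -0.06  0.04] rot [-0.  0. -0.] now [0.4838 0.2571 0.0769] yaw -65.32 tilt [ 0. -0.] F [ 0.2 -1.4 10.4] w 0.0484 t 16.85 j7 -1.95
```

View pics/c6.png

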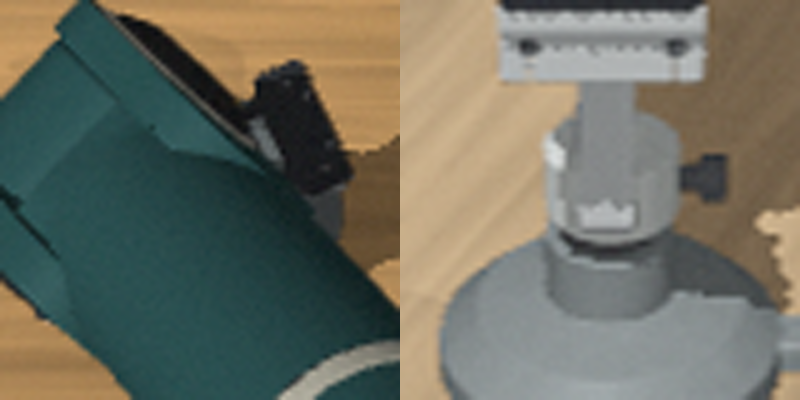

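The collar sits level on the shoulder, with the screw at (710,177) on the toe's side. The force is 10.4 N and steady, so I hand in.

```bash
python3 -c "
from h import *
print(np.round(arm.get_obs()['contact_force'],1)); print(arm.finish_job())"
```

```text
[ 1.  -2.2 11.5]
the job is handed in; nothing more can be done
None
```

The job is handed in at about 17 s on the clock: the collar is on the spindle, down on the shoulder, still gripped and pressed. No verdict was reported.

- **Spindle:** I gripped it (width 21.1 mm, so the flat was seated on a jaw) and turned it about 98° to the front. The top picture afterwards showed the flat at about -153°, against about -155° for the toe.
- **Collar:** I picked it up with the jaws across the thumbscrew, lined it up 0.5 mm from the spindle axis in the side view, and slid it down. The fingertips stopped at 76.9 mm, and 77 mm was expected for a seated collar.
- **Last checks:** The vertical force was 10–11.5 N, the grip was set to 45 N, and the tool was level. The side picture shows the collar on the shoulder with the thumbscrew towards the toe.
- **Weak points:**
  - The press briefly reached 20 N before I eased it back.
  - Thumbscrew and flat angles at the end were judged only from the side view and the gripper angle, because the arm hid the top view.
  - The side camera read about 2 px off for both the collar and the stand.
  - I did not re-measure the bystanders, but nothing touched them as far as I saw.

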